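# Draw the sagging bolt and hold the mould pen's gate ajar

### The job

The caddy stands in the way of the gate of the plywood mould pen: hang it by its handle bar on the two coat hooks of the hook board and let it go. Then take the gate's barrel bolt by its upright knob, lift its sagging nose over the bent keeper while you pull the bolt fully back, and swing the gate towards you about 35 degrees. The gate shuts itself, so finish while still gripping the knob and holding the gate still at that angle, and leave the loose snap blank and the two round knobs on the bench where they are.

Things in the scene. Friction and masses are not known exactly. Their poses are not given: they have to be found in the camera images.
- caddy_bar (a point): Centre of the handle bar of the loose caddy: an open aluminium tray 60 x 140 x 38 mm with a fixed bail of two flat arms and a round wooden bar, 12 mm thick, whose axis lies 130 mm above the tray's underside. The bar runs along the point's y axis, 140 mm clear between the arms; z is up. The caddy weighs 0.15 to 0.31 kg and stands on the bench in front of the gate.
- hook_rest (a point): Where the bar's centre rests when hung, 165 mm above the bench. The hung bar lies along the point's y axis; x points to the board behind, z up. The hooks open upwards: a flat floor 6 mm below this point, from 12 mm in front of it to 30 mm behind it; in front a thin arm rises, leaning 35 degrees outward from vertical, to 45 mm above this point; behind, an upright plate rises 39 mm above it.
- pen: The fixed open-topped plywood pen, 298 mm wide, 170 mm deep, posts 122 and 128 mm high. Origin on the bench under the middle of the closed gate; x points into the pen, away from the robot, y to the left along the closed gate. The gate's hinges are at the left (+y) post, the bolt's keeper is on the right (-y) post.
- gate_hinge (a point): Point on the gate's vertical hinge axis, at the left end of the gate, 160 mm above the bench. Turns with the gate: the gate reaches 221 mm from here along the point's -y axis; its top edge is 118 mm above the bench. The point's axes equal the pen's when the gate is shut.
- gate (a joint): Opening angle of the gate, rad: 0 shut, 1.2 the stop. Growing, the free end swings towards the robot (clockwise seen from above). A spring shuts it with about 0.1 N m at 0 and 0.3 N m at 0.6 rad. It cannot open until the bolt is drawn more than about 25 mm.
- bolt_knob (a point): Centre of the bolt's knob: upright dark steel cylinder 18 mm across, 36 mm high, with a 24 mm cap (top 24 mm above this point). Shut, it is 135 mm right of the hinge axis, 15 mm in front of the gate's face, 160 mm above the bench. The bolt's guides, 30 mm to its right and 70 mm to its left when shut, rise to 24 mm below this point. Axes as gate_hinge.
- bolt_draw (a joint): How far the bolt is pulled back, m: 0 shot into the keeper, 0.045 fully back; growing, the knob moves to the left along the gate, towards the hinges (the +y axis of bolt_knob). Friction about 1.2 N. With the bolt down, its turned-down nose strikes the keeper's bent-up lip after at most 5 mm; it is past the lip at about 0.026.
- bolt_lift (a joint): How far the bolt is lifted in its tall guides, m: 0 sagged down (it falls back there by its own weight, 0.12 kg), 0.024 the upper stop. The nose passes over the lip from 0.013 upwards.
- snap_blank_a_mid (a point): Centre of a loose bystander: flat moulded snap hook blank, an oblong ring 51 x 110 x 11 mm lying on the bench.
- knob_violet_mid (a point): Centre of a loose bystander: the larger round moulded knob, 44 mm across and 24 mm high, on the bench.
- knob_blue_mid (a point): Centre of a loose bystander: the smaller round moulded knob, 38 mm across and 21 mm high, on the bench.
- hook_board: The fixed hook board: upright 170 mm wide and 195 mm high, its front face 54 mm behind hook_rest. Two equal moulded coat hooks, each 28 mm wide, undersides 150 mm above the bench, sit 42 mm left and right of its middle (56 mm free between them). Origin on the bench straight below hook_rest, same axes.
- bolt: The steel barrel bolt with its knob, as one moving part: a 12 mm rod along the gate, 100 mm above the bench, with a nose turned down 20 mm at its right end. Its origin is on the hinge axis at bench height when shut, and moves along with the bolt; axes as gate_hinge.
- caddy: The loose caddy as a whole; origin under the middle of its tray, 130 mm straight below caddy_bar, same axes.

How it is judged:
By the outcome, as a careful person would: the job done as asked, in the order asked, and still so for the second after the job is handed in, while the arm keeps its last pose, push and grip.
It also fails if it takes over 56 s, if anything falls off the work surface, if the arm or the gripper's body presses on something with over 40 N, if the wrist force passes 120 N, or if a joint passes its speed limit or range.

### The arm

A 6-joint arm with a two-finger parallel gripper is mounted at the origin on a cart in front of the work surface, level with it; the furniture and walls round the work are solid. World frame = base frame: x ahead of the robot, y to its left, z up, the work surface at z = 0. Lengths are in m, angles in degrees, forces in N, time in s.
With the tool pointing down it reaches from about 0.275 to 0.725 m from the base axis. Payload 5.6 kg.
Tool frame: the origin (TCP) lies between the finger pads; the fingertips stand 8 mm ahead of it and the grasp point (between the pads) lies 11 mm behind it; x points along the fingers, z is the direction in which the jaws open and shut, and the axes are right-handed (so a half turn about x gives the same grasp; the last joint's range is limited). The gripper opens to 85 mm and grips with 20 to 120 N. Pads are 22 mm wide; open, the fingers measure 114 mm over their backs; the gripper's body (76 mm by 85 mm) begins 54 mm behind the grasp point. The pads swing forward as they close: fully open they stand 13 mm farther back than shut.
Start: joints at [84.145, 14.616, 6.199, 0, -81.583, -16.306], TCP at [0.207, 0.509, 0.239] pointing down, gripper open.
Joint ranges: [-168.99, 168.99], [-69.2, 112.95], [-62.41, 85.93], [-164.36, 98.24], [-168.68, -3.75], [-174.98, 174.98]. Speed limits (degrees/s): [147.25, 147.25, 180, 180, 180, 180].

### API

Orientations are given as a 3x3 rotation matrix whose columns are the frame's x, y, z axes.
In Python, from station import env, viewer, job gives the robot as it stands. The module is installed in compiled form; this text tells all that it offers.
- The arm moves only by the tool move_arm, never from a script. Its argument "increments" is a list of rows, each a list of 2 entries, a list of its own where there are three numbers: the shift along the world's x, y, z in cm, then the turn about the world's z in rad. In form: [[[dx, dy, dz], yaw], ...]. A call has 1 to 12 rows; each row is the pose to reach, as a shift and turn from the pose commanded when the call began; what a row does not reach only later rows make up. A row lasts 1/12 s, in which the tool goes at most 41.7 mm and 7.16 degrees, less where a joint would pass 70% of its speed; a pose out of reach is approached as far as the arm can. A call with a gripper value outside its range is refused whole. "jaw" is the finger opening in cm, from 0 to 8.54, set as the call begins (left out, the last holds). The fingers move at their own pace and stop on an object; "squeeze" is the grip in N (left out, the last holds). Time passes only in rows, so rows that repeat a pose let the fingers close. It gives the time, the measured TCP pose, the force and the opening at its end, in the units of the state.
- env.state(): the state, without advancing time (a new reading comes with each control period).
- viewer.capture(name): name is "scene" or "top"; returns the picture (480x640x3 uint8, red, green, blue); there is no depth.
- viewer.calibration(name): a dict with "vfov" (degrees; the focal length in pixels is half the picture's height over the tangent of half this angle, whatever the lens; pixels are square), "cx", "cy" (the principal point, pixels), "distortion" ([k1, k2, p1, p2, k3] as OpenCV has them; the pictures are not rectified), "R" (3x3) and "t" (3): a world point X has camera coordinates R X + t. Camera axes: x right, y down, z forward; pixel columns grow to the right and rows downward; lengths in m; the calibration is good to about 2 mm. A picture is of the moment at which its call begins. calibration takes no time and is no camera call.
- job.finish_job(): hands the job in, once; it reports no verdict.
The state is a dict: "time_s": time; "joints": joint angles; "qvel": joint speeds; "effort": joint torques, N m; "tcp_pos": TCP position; "eef_rot": TCP orientation; "force": force on the tool from outside, world axes, zero at the start; "moment": the same for the moment, N m; "finger_gap": finger opening in m.
Only numpy, scipy, OpenCV 4.12 (cv2) and the standard library are available. Lean on these libraries where they do the work, as an engineer would, in place of code of your own. Each camera call takes 0.05 s, during which the arm holds its last target. There are 200 camera calls.

## Working session

There is one attempt and no reset: what is moved stays moved. The work goes in short steps, Python scripts to look and compute and a tool call to move; the robot and the scene stay as the last step left them, time stands still between calls to the robot, and variables do not carry over. Pictures are saved under pics/ and viewed, about 8 in all and at most 12, crops included, and the job is handed in when it is done.

Besides the shell and the picture viewer there is one more tool, called after "Emit:" by a JSON object that holds its "op" and its "data", one argument or row to a line. move_arm: Moves the arm, as the interface text tells. Its arguments: {"type":"object","properties":{"increments":{"type":"array"},"jaw":{"type":"number"},"squeeze":{"type":"number"}},"required":["increments"]}

```bash
mkdir -p pics
cat > h.py <<'E'
import numpy as np, cv2
from station import env, viewer, job
def cal(n):
    c=viewer.calibration(n); f=240/np.tan(np.radians(c['vfov'])/2)
    K=np.array([[f,0,c['cx']],[0,f,c['cy']],[0,0,1.]])
    return K,np.array(c['distortion'],float),np.array(c['R']),np.array(c['t'])
def ray(n,px):
    K,D,R,t=cal(n); p=cv2.undistortPoints(np.array([[px]],float),K,D)[0,0]
    return -R.T@t, R.T@np.array([p[0],p[1],1.])
def onz(n,px,z):
    o,d=ray(n,px); return o+d*(z-o[2])/d[2]
def proj(n,X):
    K,D,R,t=cal(n); return cv2.projectPoints(np.array(X,float).reshape(-1,1,3),cv2.Rodrigues(R)[0],t,K,D)[0][:,0]
def tri(p1,p2):
    A=np.zeros((3,3));b=np.zeros(3);L=[]
    for n,p in (('scene',p1),('top',p2)):
        o,d=ray(n,p); d=d/np.linalg.norm(d); M=np.eye(3)-np.outer(d,d); A+=M; b+=M@o; L.append((M,o))
    X=np.linalg.solve(A,b); return X,[float(np.linalg.norm(M@(X-o))) for M,o in L]
def shot(n,name):
    im=viewer.capture(n); cv2.imwrite(f'pics/{name}.png',im[:,:,::-1]); return im
E
python3 - <<'E'
from h import *
shot('scene','s0');shot('top','t0')
for n in('scene','top'):
    K,D,R,t=cal(n);print(n,K[0,0],D,'pos',-R.T@t,'fwd',R[2])
s=env.state();print(s['time_s'],s['tcp_pos'],s['eef_rot'],s['finger_gap'])
E
```

```text
scene 580.6992751483795 [-0.01141656  0.          0.          0.          0.        ] pos [ 0.13456974 -0.72356749  0.82224217] fwd [ 0.34588486  0.69321498 -0.63231056]
top 437.33232387698575 [-0.01043504  0.          0.          0.          0.        ] pos [0.33394549 0.02727447 1.12721975] fwd [ 0.1746628  -0.00215459 -0.98462595]
0.1 [0.20726156 0.5089808  0.23849465] [[-5.90979702e-04  9.26107414e-01 -3.77259470e-01]
 [-1.59069197e-03 -3.77259930e-01 -9.26106050e-01]
 [-9.99998560e-01  5.27937346e-05  1.69610459e-03]] 0.08517979547171452
```

View pics/s0.png

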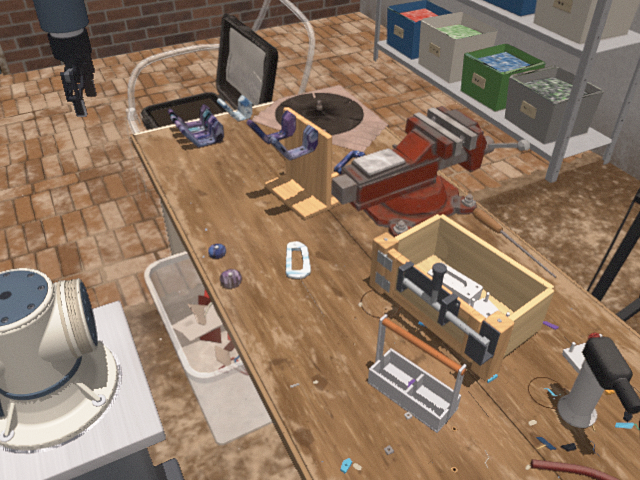

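View pics/t0.png

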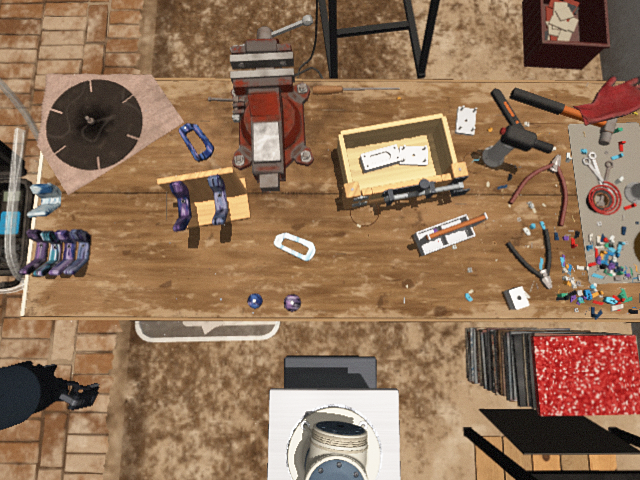

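Run:
```python
import cv2,numpy as np
s=cv2.imread('pics/s0.png');t=cv2.imread('pics/t0.png')
r=lambda i,x,y,w,h,k:cv2.resize(i[y:y+h,x:x+w],(w*k,h*k),interpolation=cv2.INTER_CUBIC)
cv2.imwrite('pics/c1.png',r(s,360,225,200,200,3)[:600])
a=r(t,330,110,160,150,4)[:, :]  # 640x600
cv2.imwrite('pics/c2.png',a)
cv2.imwrite('pics/c3.png',np.hstack([r(t,150,160,100,120,4),r(s,245,95,100,120,4)]))
```

```text
(no output)
```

View pics/c1.png

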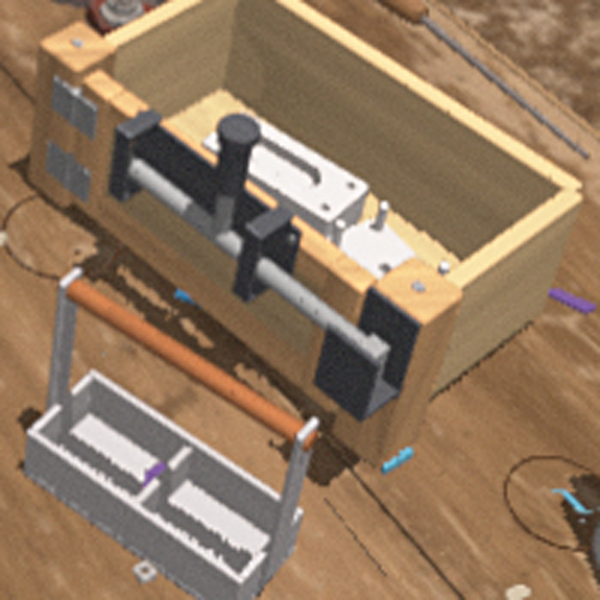

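View pics/c2.png

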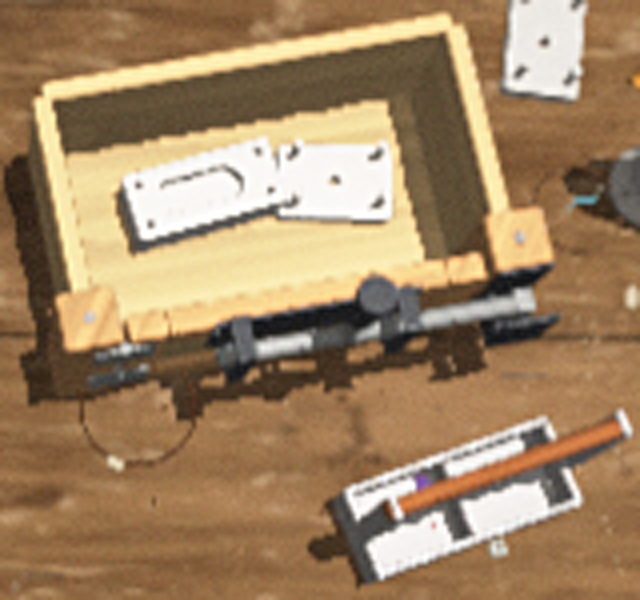

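View pics/c3.png

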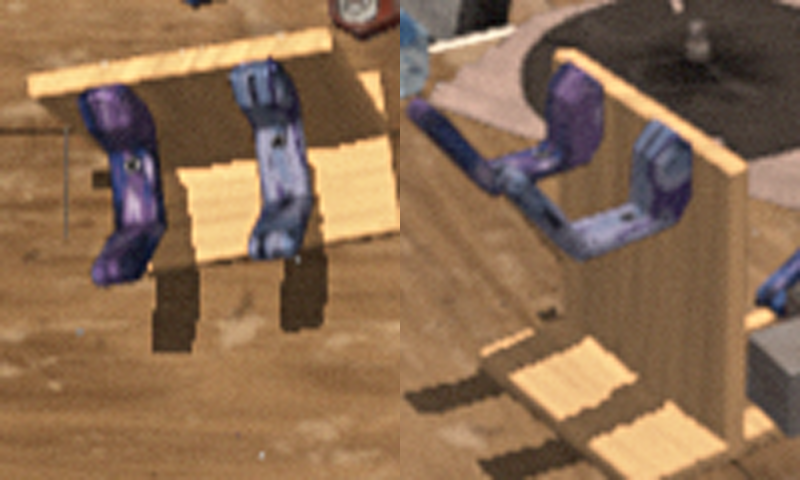

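Run:
```python
from h import *
np.set_printoptions(precision=4,suppress=True)
P=dict(barL=((385.3,321.3),(428.2,237),.130),barR=((464,370),(485.5,216.2),.130),
bdL=((284.3,110.5),(158,184.2),.195),bdR=((329.5,138),(233,173),.195),
postL=((385.7,239.7),(352.5,189.2),.125),postR=((499.3,320.7),(460,169.2),.125),
cap=((440,268.3),(424.5,183.7),.184))
for k,(a,b,z) in P.items():
    X,e=tri(a,b); P[k]=X
    print(k,X,np.array(e),'sc',onz('scene',a,z)[:2],'top',onz('top',b,z)[:2])
for a,b in(('barL','barR'),('bdL','bdR'),('postL','postR')):
    d=(P[a]-P[b])[:2]; print(a,'len',np.linalg.norm(d),'yaw',np.degrees(np.arctan2(-d[0],d[1])),'mid',(P[a]+P[b])/2)
print([proj('top',[.5,.2,z]) for z in (0,.2)])
```

```text
barL [ 0.5122 -0.215   0.1267] [0.0023 0.0023] sc [ 0.5127 -0.2178] top [ 0.5094 -0.2133]
barR [ 0.5614 -0.3502  0.1312] [0.0023 0.0023] sc [ 0.5647 -0.35  ] top [ 0.5595 -0.3495]
bdL [0.6176 0.3985 0.1877] [0.0016 0.0016] sc [0.6137 0.3856] top [0.6138 0.396 ]
bdR [0.6445 0.2301 0.1941] [0.0039 0.0039] sc [0.6479 0.2287] top [0.6403 0.231 ]
postL [ 0.626  -0.0392  0.1216] [0.0004 0.0004] sc [ 0.6241 -0.0425] top [ 0.6247 -0.0388]
postR [ 0.6757 -0.2967  0.1273] [0.0008 0.0008] sc [ 0.6785 -0.2954] top [ 0.6757 -0.297 ]
cap [ 0.6234 -0.1978  0.1808] [0.0013 0.0013] sc [ 0.6224 -0.2006] top [ 0.6212 -0.1964]
barL len 0.14390713151343223 yaw 20.006487336191654 mid [ 0.5368 -0.2826  0.129 ]
bdL len 0.17052271029097477 yaw 9.077157675267859 mid [0.631  0.3143 0.1909]
postL len 0.2622595999682814 yaw 10.928537989896597 mid [ 0.6509 -0.168   0.1245]
[array([[258.0372, 248.4406]]), array([[244.2355, 234.8376]])]
```

Emit:
{"op": "move_arm", "data": {
  "increments": [
    [[1,-2.5,2],-0.05],
    [[3,-6,4],-0.1],
    [[4.5,-10,6],-0.15],
    [[6,-14,6],-0.2],
    [[7.5,-18,6],-0.25],
    [[9,-22,6],-0.3],
    [[10.5,-26,6],-0.35],
    [[12,-29.5,6],-0.4],
    [[13.5,-33,6],-0.42],
    [[15,-36.5,6],-0.42],
    [[16,-39,6],-0.42],
    [[16.5,-40,6],-0.42]
  ],
  "jaw": 6
}}

```text
time_s: 1.1
tcp_pos: [0.3728, 0.1062, 0.2993]
eef_rot: [[0.0, 0.69, -0.724], [-0.001, -0.724, -0.69], [-1.0, 0.0, 0.0]]
force: [-0.2, -0.0, 0.1]
finger_gap: 0.0601
```

Emit:
{"op": "move_arm", "data": {
  "increments": [
    [[1.5,-3.5,0],-0.05],
    [[3,-7,0],-0.1],
    [[4.5,-11,0],-0.15],
    [[6,-15,0],-0.2],
    [[7.5,-18.5,0],-0.25],
    [[9,-22,0],-0.3],
    [[10.5,-26,0],-0.35],
    [[12,-29,0],-0.41],
    [[13.5,-32.5,0],-0.414],
    [[15,-36,0],-0.414],
    [[16,-38.5,0],-0.414],
    [[16.4,-39.2,0],-0.414]
  ]
}}

```text
time_s: 2.1
tcp_pos: [0.5367, -0.286, 0.2969]
eef_rot: [[-0.004, 0.34, -0.94], [0.001, -0.94, -0.34], [-1.0, -0.002, 0.003]]
force: [-1.2, 1.4, -1.5]
finger_gap: 0.0601
```

Emit:
{"op": "move_arm", "data": {
  "increments": [
    [[0,0,-2.5],0],
    [[0,0,-5],0],
    [[0,0,-8],0],
    [[0,0,-11],0],
    [[0,0,-13.5],0],
    [[0,0,-15.5],0],
    [[0,0,-16.5],0],
    [[0,0,-17.2],0],
    [[0,0,-17.4],0],
    [[0,0,-17.4],0]
  ]
}}

```text
time_s: 2.93
tcp_pos: [0.5368, -0.2827, 0.1258]
eef_rot: [[0.001, 0.343, -0.939], [-0.0, -0.939, -0.343], [-1.0, 0.001, -0.0]]
force: [-0.5, 0.5, -0.2]
finger_gap: 0.06
```

Run:
```python
from h import *
a=shot('scene','s1');b=shot('top','t1')
r=lambda i,x,y,w,h,k:cv2.resize(i[y:y+h,x:x+w,::-1],(w*k,h*k),interpolation=cv2.INTER_CUBIC)
cv2.imwrite('pics/c4.png',np.hstack([r(a,360,250,133,170,3),r(b,400,170,133,170,3)]))
s=env.state();print(s['time_s'],s['tcp_pos'],s['force'],s['joints'])
```

```text
3.0333 [ 0.53723548 -0.28290291  0.12671055] [ 0.35831253 -0.85183519  0.42992788] [-1.30247502e+01  2.40143221e+01  3.09838254e+00  2.54573833e-02
 -6.89462406e+01  3.30823670e+01]
```

View pics/c4.png

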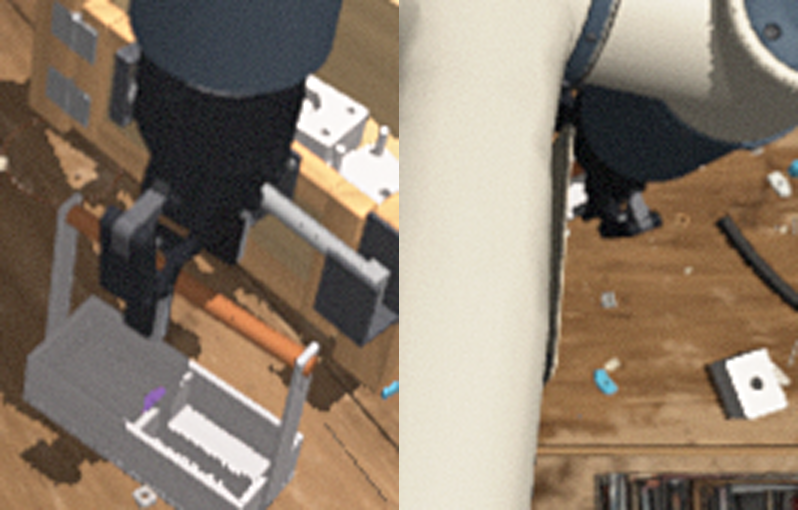

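Emit:
{"op": "move_arm", "data": {
  "increments": [
    [[0,0,0],0],
    [[0,0,0],0],
    [[0,0,0],0],
    [[0,0,0],0],
    [[0,0,0],0],
    [[0,0,0],0],
    [[0,0,0],0],
    [[0,0,0],0]
  ],
  "jaw": 0,
  "squeeze": 80
}}

```text
time_s: 3.7
tcp_pos: [0.5365, -0.2828, 0.1259]
eef_rot: [[0.0, 0.343, -0.939], [-0.0, -0.939, -0.343], [-1.0, 0.001, -0.0]]
force: [-1.9, 0.5, 5.3]
finger_gap: 0.0095
```

Emit:
{"op": "move_arm", "data": {
  "increments": [
    [[0,0,0.2],0],
    [[0,0,0.6],0],
    [[0,0,1.2],0],
    [[0,0,2],0],
    [[0,0,3.2],0],
    [[0,0,4.6],0],
    [[0,0,6],0],
    [[0,0,8],0],
    [[0,0,10],0],
    [[0,0,11.5],0],
    [[0,0,12.4],0],
    [[0,0,13],0]
  ]
}}

```text
time_s: 4.7
tcp_pos: [0.5368, -0.2827, 0.2568]
eef_rot: [[0.002, 0.343, -0.939], [-0.0, -0.939, -0.343], [-1.0, 0.001, -0.002]]
force: [0.4, -0.2, -3.6]
finger_gap: 0.0093
```

Run:
```python
from h import *
np.set_printoptions(precision=4,suppress=True)
tl=((249,121),(177,229.5)); tr=((273,139),(218.7,223))
for a,b in(tl,tr):
    print(*tri(a,b),onz('scene',a,.208)[:2],onz('top',b,.208)[:2])
h=np.array([.5757,.3045,.165]);y=np.radians(9.1);R=np.array([[np.cos(y),-np.sin(y),0],[np.sin(y),np.cos(y),0],[0,0,1]])
pts=[[-.048,.042,.045],[-.048,-.042,.045],[.054,.085,.03],[.054,-.085,.03],[.054,-.085,-.165],[-.014,.042,-.006],[-.014,-.042,-.006],[.03,.042,.039],[.03,-.042,.039]]
for n in('scene','top'):
    im=cv2.imread(f'pics/{n[0]}0.png');u=proj(n,np.array(pts)@R.T+h)
    for p in u: cv2.circle(im,(int(p[0]*8),int(p[1]*8)),8,(0,255,0),-1,cv2.LINE_AA,3)
    x,yy=(235,95) if n=='scene' else (150,160)
    c=cv2.resize(im[yy:yy+130,x:x+100],None,fx=4,fy=4,interpolation=cv2.INTER_CUBIC)
    globals()[n]=c
cv2.imwrite('pics/c5.png',np.hstack([scene,top]))
```

```text
[0.5091 0.34   0.2157] [0.001118930223529226, 0.001118930223529067] [0.515  0.3533] [0.5095 0.3429]
[0.5257 0.2526 0.212 ] [0.0024882966645766525, 0.0024882966645768043] [0.5308 0.2586] [0.5241 0.2543]
```

View pics/c5.png

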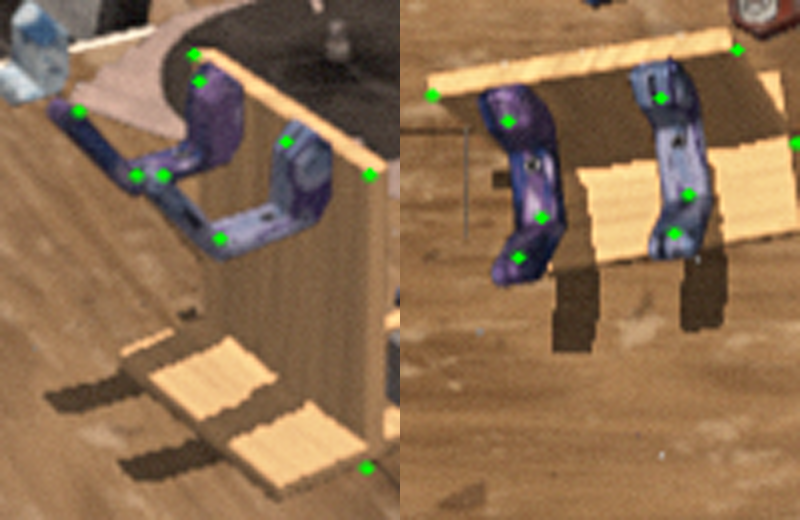

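Emit:
{"op": "move_arm", "data": {
  "increments": [
    [[-0.1,0.4,0],0],
    [[-0.2,1.2,0],0],
    [[-0.4,2.5,0],-0.02],
    [[-0.7,4.5,0],-0.03],
    [[-1.1,7,0],-0.04],
    [[-1.5,9.6,0],-0.05],
    [[-1.9,12.2,0],-0.06],
    [[-2.3,14.8,0],-0.07],
    [[-2.7,17.4,0],-0.08],
    [[-3.1,20,0],-0.09],
    [[-3.5,22.6,0],-0.1],
    [[-3.9,25.2,0],-0.11]
  ]
}}

```text
time_s: 5.7
tcp_pos: [0.496, -0.0289, 0.254]
eef_rot: [[-0.002, 0.238, -0.971], [0.0, -0.971, -0.238], [-1.0, -0.001, 0.002]]
force: [-0.5, -0.2, -2.6]
finger_gap: 0.0091
```

Emit:
{"op": "move_arm", "data": {
  "increments": [
    [[-0.4,2.6,0],-0.01],
    [[-0.8,5.2,0],-0.02],
    [[-1.2,7.8,0],-0.03],
    [[-1.6,10.4,0],-0.04],
    [[-2,13,0],-0.05],
    [[-2.4,15.6,0],-0.06],
    [[-2.8,18.2,0],-0.07],
    [[-3.2,20.8,0],-0.08],
    [[-3.6,23.2,0],-0.08],
    [[-4,25.4,0],-0.08],
    [[-4.4,27.4,0],-0.08],
    [[-4.7,29,0],-0.08]
  ]
}}

```text
time_s: 6.7
tcp_pos: [0.4488, 0.2609, 0.2538]
eef_rot: [[-0.002, 0.16, -0.987], [-0.001, -0.987, -0.16], [-1.0, 0.001, 0.002]]
force: [1.0, -0.6, -4.2]
finger_gap: 0.0091
```

Emit:
{"op": "move_arm", "data": {
  "increments": [
    [[-0.1,1,-0.3],0],
    [[-0.2,1.8,-0.8],0],
    [[-0.3,2.3,-1.4],0],
    [[-0.3,2.5,-2],0],
    [[-0.3,2.55,-2.5],0],
    [[-0.3,2.55,-2.8],0],
    [[-0.3,2.55,-2.9],0],
    [[-0.3,2.55,-2.9],0],
    [[-0.3,2.55,-2.9],0],
    [[-0.3,2.55,-2.9],0]
  ]
}}

```text
time_s: 7.53
tcp_pos: [0.4477, 0.2847, 0.2267]
eef_rot: [[0.001, 0.159, -0.987], [0.0, -0.987, -0.159], [-1.0, -0.0, -0.001]]
force: [-0.4, -0.5, -3.1]
finger_gap: 0.0088
```

Run:
```python
from h import *
a=shot('scene','s2');b=shot('top','t2')
r=lambda i,x,y,w,h,k:cv2.resize(i[y:y+h,x:x+w,::-1],(w*k,h*k),interpolation=cv2.INTER_CUBIC)
cv2.imwrite('pics/c6.png',np.hstack([r(a,170,80,200,200,2),r(b,130,130,200,200,2)]))
s=env.state();print(s['time_s'],s['tcp_pos'],s['eef_rot'],s['force'],s['finger_gap'])
```

```text
7.6333 [0.44762495 0.28483616 0.22664506] [[ 5.09325775e-04  1.59125585e-01 -9.87258218e-01]
 [ 4.75978914e-04 -9.87258273e-01 -1.59125349e-01]
 [-9.99999757e-01 -3.88867453e-04 -5.78576508e-04]] [ 0.06926258  1.34703691 -3.38449433] 0.009211127684483005
```

View pics/c6.png

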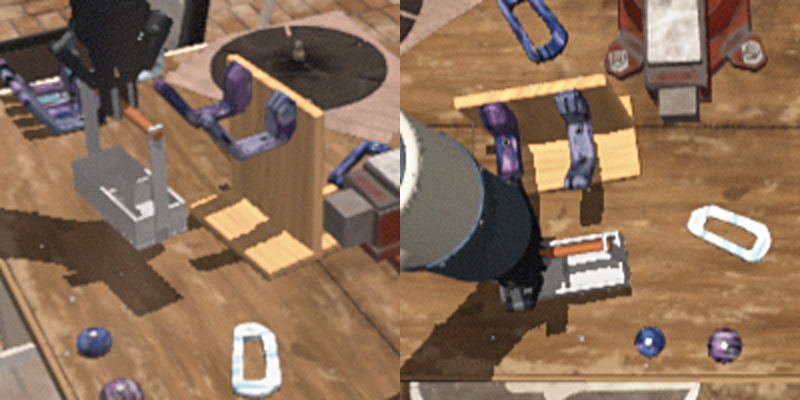

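Run:
```python
from h import *
np.set_printoptions(precision=4,suppress=True)
print(tri((247.5,145),(236.5,251.7)))
y=np.radians(9.15)
for z in(.226,.231,.236):
  X=np.array([.4476+.072*np.sin(y),.2848-.072*np.cos(y),z]); print(X,proj('scene',X),proj('top',X))
```

```text
(array([0.4569, 0.207 , 0.2412]), [0.0006369831263544177, 0.000636983126354531])
[0.459  0.2137 0.226 ] [[248.1586 149.8288]] [[234.6753 251.9777]]
[0.459  0.2137 0.231 ] [[247.968  147.6241]] [[234.1888 251.6428]]
[0.459  0.2137 0.236 ] [[247.7764 145.4072]] [[233.6969 251.3041]]
```

Emit:
{"op": "move_arm", "data": {
  "increments": [
    [[0.3,0.1,0],0],
    [[1,0.3,0],0],
    [[2.2,0.5,0],0],
    [[3.6,0.8,0],0],
    [[5,1,0],0],
    [[6.4,1.2,0],0],
    [[7.8,1.4,0],0],
    [[9.2,1.6,0],0],
    [[10.6,1.8,0],0],
    [[11.8,2.1,0],0],
    [[12.6,2.2,0],0],
    [[13,2.3,0],0]
  ]
}}

```text
time_s: 8.63
tcp_pos: [0.5787, 0.3078, 0.2254]
eef_rot: [[-0.001, 0.159, -0.987], [-0.001, -0.987, -0.159], [-1.0, 0.001, 0.001]]
force: [0.2, -0.3, -2.3]
finger_gap: 0.0093
```

Emit:
{"op": "move_arm", "data": {
  "increments": [
    [[0,0,0],0],
    [[0,0,-0.3],0],
    [[0,0,-0.9],0],
    [[0,0,-1.6],0],
    [[0,0,-2.3],0],
    [[0,0,-3],0],
    [[0,0,-3.6],0],
    [[0,0,-4.1],0],
    [[0,0,-4.5],0],
    [[0,0,-4.8],0],
    [[0,0,-4.9],0],
    [[0,0,-4.9],0]
  ]
}}

```text
time_s: 9.63
tcp_pos: [0.5774, 0.3078, 0.1771]
eef_rot: [[-0.0, 0.159, -0.987], [-0.0, -0.987, -0.159], [-1.0, 0.0, 0.0]]
force: [-0.5, -0.1, -3.2]
finger_gap: 0.0091
```

Run:
```python
from h import *
a=shot('scene','s3');b=shot('top','t3')
r=lambda i,x,y,w,h,k:cv2.resize(i[y:y+h,x:x+w,::-1],(w*k,h*k),interpolation=cv2.INTER_CUBIC)
cv2.imwrite('pics/c7.png',np.hstack([r(a,225,85,130,160,3),r(b,140,140,130,160,3)]))
s=env.state();print(s['time_s'],s['tcp_pos'],s['force'],s['moment'],s['finger_gap'])
```

```text
9.7333 [0.57763351 0.30793115 0.17763158] [ 1.08432024  0.11774579 -2.28530212] [ 0.03966777 -0.03460404 -0.02848545] 0.008794255992691322
```

View pics/c7.png

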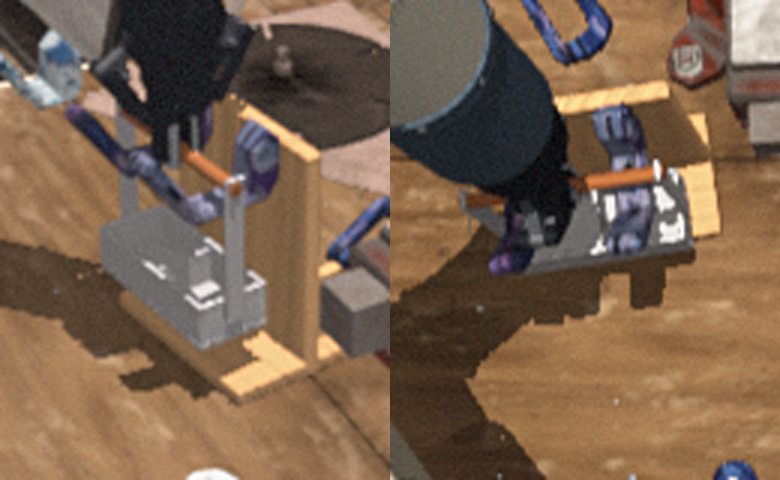

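Emit:
{"op": "move_arm", "data": {
  "increments": [
    [[0,0,-0.3],0],
    [[0,0,-0.7],0],
    [[0,0,-1],0],
    [[0,0,-1.3],0],
    [[0,0,-1.5],0],
    [[0,0,-1.6],0],
    [[0,0,-1.6],0]
  ]
}}

```text
time_s: 10.32
tcp_pos: [0.5774, 0.3078, 0.161]
eef_rot: [[-0.0, 0.159, -0.987], [-0.0, -0.987, -0.159], [-1.0, 0.0, 0.0]]
force: [-0.0, -0.1, -2.7]
finger_gap: 0.009
```

Emit:
{"op": "move_arm", "data": {
  "increments": [
    [[0,0,-0.2],0],
    [[0,0,-0.3],0],
    [[0,0,-0.3],0]
  ]
}}

```text
time_s: 10.57
tcp_pos: [0.5777, 0.3079, 0.1605]
eef_rot: [[0.002, 0.16, -0.987], [0.001, -0.987, -0.16], [-1.0, -0.0, -0.002]]
force: [-4.4, -1.3, 6.0]
finger_gap: 0.0088
```

Emit:
{"op": "move_arm", "data": {
  "increments": [
    [[0,0,-0.1],0],
    [[0,0,-0.2],0],
    [[0,0,-0.2],0]
  ]
}}

```text
time_s: 10.82
tcp_pos: [0.5778, 0.3079, 0.1605]
eef_rot: [[0.004, 0.16, -0.987], [0.001, -0.987, -0.16], [-1.0, -0.001, -0.004]]
force: [-7.6, -2.4, 13.6]
finger_gap: 0.0088
```

Emit:
{"op": "move_arm", "data": {
  "increments": [
    [[0,0,0.2],0],
    [[0,0,0.3],0],
    [[0,0,0.3],0]
  ]
}}

```text
time_s: 11.07
tcp_pos: [0.5778, 0.308, 0.1605]
eef_rot: [[0.002, 0.16, -0.987], [0.001, -0.987, -0.16], [-1.0, -0.0, -0.002]]
force: [-3.3, -0.4, 5.7]
finger_gap: 0.0093
```

Emit:
{"op": "move_arm", "data": {
  "increments": [
    [[0,0,0],0],
    [[0,0,0],0],
    [[0,0,0],0],
    [[0,0,0],0],
    [[0,0,0],0],
    [[0,0,0],0],
    [[0,0,0],0],
    [[0,0,0],0]
  ],
  "jaw": 3.6
}}

```text
time_s: 11.73
tcp_pos: [0.5775, 0.3079, 0.1592]
eef_rot: [[-0.0, 0.159, -0.987], [-0.0, -0.987, -0.159], [-1.0, 0.0, 0.0]]
force: [0.3, -0.3, -0.3]
finger_gap: 0.0358
```

Emit:
{"op": "move_arm", "data": {
  "increments": [
    [[0,0,0.3],0],
    [[0,0,1],0],
    [[0,0,2.2],0],
    [[0,0,4],0],
    [[0,0,6],0],
    [[0,0,8],0],
    [[0,0,10],0],
    [[0,0,11.5],0],
    [[0,0,12.5],0],
    [[0,0,13],0]
  ]
}}

```text
time_s: 12.57
tcp_pos: [0.5779, 0.308, 0.2921]
eef_rot: [[0.003, 0.159, -0.987], [0.002, -0.987, -0.159], [-1.0, -0.001, -0.004]]
force: [0.7, 0.1, 0.3]
finger_gap: 0.036
```

Emit:
{"op": "move_arm", "data": {
  "increments": [
    [[-0.5,-0.5,0.3],0],
    [[-1.5,-1.5,0.6],0.05],
    [[-2.5,-3.5,1],0.13],
    [[-3.5,-6,1],0.22],
    [[-4.5,-8.5,1],0.32],
    [[-5.5,-11,1],0.42],
    [[-6.2,-13.5,1],0.52],
    [[-6.8,-16,1],0.62],
    [[-7.2,-18.5,1],0.72],
    [[-7.4,-21,1],0.82],
    [[-7.5,-23.5,1],0.92],
    [[-7.5,-26,1],1.02]
  ]
}}

```text
time_s: 13.57
tcp_pos: [0.5012, 0.0464, 0.299]
eef_rot: [[-0.001, 0.927, -0.376], [-0.0, -0.376, -0.927], [-1.0, -0.001, 0.0]]
force: [0.2, -0.5, -0.5]
finger_gap: 0.0358
```

Emit:
{"op": "move_arm", "data": {
  "increments": [
    [[0.5,-2.5,0],0.08],
    [[1.2,-5,0],0.16],
    [[2,-7.5,0],0.24],
    [[3,-10,0],0.32],
    [[4.2,-12.5,0],0.4],
    [[5.5,-15,0],0.48],
    [[7,-17.5,0],0.55],
    [[8.5,-20,0],0.582],
    [[10,-22,0],0.582],
    [[11.2,-23.5,0],0.582],
    [[11.8,-24.3,0],0.582],
    [[12,-24.5,0],0.582]
  ],
  "jaw": 4.6
}}

```text
time_s: 14.57
tcp_pos: [0.6223, -0.1986, 0.2975]
eef_rot: [[-0.003, 0.982, 0.188], [0.0, 0.188, -0.982], [-1.0, -0.003, -0.001]]
force: [0.2, 0.5, -0.9]
finger_gap: 0.046
```

Run:
```python
from h import *
a=shot('scene','s4');b=shot('top','t4')
r=lambda i,x,y,w,h,k:cv2.resize(i[y:y+h,x:x+w,::-1],(w*k,h*k),interpolation=cv2.INTER_CUBIC)
cv2.imwrite('pics/c8.png',np.hstack([r(a,215,90,130,180,3),r(a,365,180,135,180,3)]))
s=env.state();print(s['time_s'],s['tcp_pos'],s['eef_rot'],s['force'],s['finger_gap'])
```

```text
14.6667 [ 0.62209019 -0.19726775  0.2983953 ] [[-1.55861869e-03  9.81901463e-01  1.89386081e-01]
 [ 3.45590353e-04  1.89386828e-01 -9.81902495e-01]
 [-9.99998726e-01 -1.46496158e-03 -6.34517525e-04]] [0.28770255 1.29930221 0.27638742] 0.04613400081889026
```

View pics/c8.png

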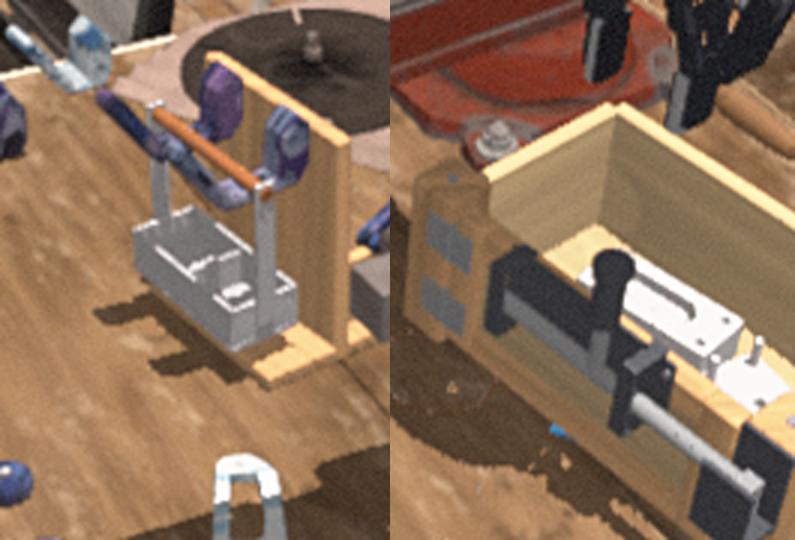

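Emit:
{"op": "move_arm", "data": {
  "increments": [
    [[0,0,-2],0],
    [[0,0,-4.5],0],
    [[0,0,-7.5],0],
    [[0,0,-10],0],
    [[0,0,-12],0],
    [[0,0,-13.5],0],
    [[0,0,-14.5],0],
    [[0,0,-15],0],
    [[0,0,-15],0]
  ]
}}

```text
time_s: 15.42
tcp_pos: [0.6219, -0.1965, 0.1489]
eef_rot: [[-0.001, 0.982, 0.191], [0.0, 0.191, -0.982], [-1.0, -0.001, -0.0]]
force: [-0.9, 0.2, -0.1]
finger_gap: 0.0456
```

Emit:
{"op": "move_arm", "data": {
  "increments": [
    [[0,0,0],0],
    [[0,0,0],0],
    [[0,0,0],0],
    [[0,0,0],0],
    [[0,0,0],0],
    [[0,0,0],0],
    [[0,0,0],0],
    [[0,0,0],0]
  ],
  "jaw": 0,
  "squeeze": 80
}}

```text
time_s: 16.08
tcp_pos: [0.6232, -0.1974, 0.151]
eef_rot: [[0.003, 0.982, 0.19], [-0.001, 0.19, -0.982], [-1.0, 0.003, 0.001]]
force: [-0.7, 1.0, 5.5]
finger_gap: 0.02
```

Emit:
{"op": "move_arm", "data": {
  "increments": [
    [[0,0,0],0],
    [[0,0,0],0],
    [[0,0,0],0],
    [[0,0,0],0],
    [[0,0,-0.3],0],
    [[0,0,-0.7],0],
    [[0,0,-0.7],0]
  ],
  "jaw": 4
}}

```text
time_s: 16.67
tcp_pos: [0.6227, -0.1973, 0.1425]
eef_rot: [[0.001, 0.982, 0.19], [-0.001, 0.19, -0.982], [-1.0, 0.001, 0.001]]
force: [0.5, 0.0, 2.4]
finger_gap: 0.0401
```

Emit:
{"op": "move_arm", "data": {
  "increments": [
    [[0,0,0],0],
    [[0,0,0],0],
    [[0,0,0],0],
    [[0,0,0],0],
    [[0,0,0],0],
    [[0,0,0],0],
    [[0,0,0],0]
  ],
  "jaw": 0,
  "squeeze": 80
}}

```text
time_s: 17.25
tcp_pos: [0.6223, -0.1971, 0.142]
eef_rot: [[-0.0, 0.982, 0.19], [0.0, 0.19, -0.982], [-1.0, -0.0, -0.0]]
force: [-0.8, 0.4, -0.0]
finger_gap: 0.0177
```

Emit:
{"op": "move_arm", "data": {
  "increments": [
    [[0,0,0.2],0],
    [[0,0,0.5],0],
    [[0,0,0.8],0],
    [[0,0,1.1],0],
    [[0,0,1.4],0],
    [[0,0,1.6],0],
    [[0,0,1.8],0],
    [[0,0,1.8],0]
  ]
}}

```text
time_s: 17.92
tcp_pos: [0.6224, -0.1971, 0.1608]
eef_rot: [[0.0, 0.982, 0.19], [0.0, 0.19, -0.982], [-1.0, 0.0, 0.0]]
force: [0.5, -1.1, -0.8]
finger_gap: 0.0177
```

Emit:
{"op": "move_arm", "data": {
  "increments": [
    [[-0.06,0.3,0],0],
    [[-0.15,0.8,0],0],
    [[-0.25,1.3,0],0],
    [[-0.35,1.8,0],0],
    [[-0.44,2.3,0],0],
    [[-0.54,2.8,0],0],
    [[-0.64,3.3,0],0],
    [[-0.73,3.8,0],0],
    [[-0.79,4.1,0],0],
    [[-0.83,4.3,0],0],
    [[-0.83,4.3,0],0]
  ]
}}

```text
time_s: 18.83
tcp_pos: [0.6142, -0.1548, 0.1607]
eef_rot: [[0.0, 0.982, 0.19], [-0.002, 0.19, -0.982], [-1.0, 0.0, 0.002]]
force: [0.4, -4.7, -1.0]
finger_gap: 0.0173
```

Emit:
{"op": "move_arm", "data": {
  "increments": [
    [[-0.03,0.15,0],0],
    [[-0.06,0.3,0],0],
    [[-0.06,0.3,0],0],
    [[-0.06,0.3,0],0]
  ]
}}

```text
time_s: 19.17
tcp_pos: [0.614, -0.1547, 0.1614]
eef_rot: [[0.002, 0.982, 0.189], [-0.005, 0.189, -0.982], [-1.0, 0.001, 0.006]]
force: [1.5, -13.4, -1.6]
finger_gap: 0.0174
```

Emit:
{"op": "move_arm", "data": {
  "increments": [
    [[0.0,-0.1,0],0],
    [[-0.15,-0.1,0],-0.015],
    [[-0.4,-0.1,0],-0.044],
    [[-0.75,-0.05,0],-0.087],
    [[-1.15,0.0,0],-0.131],
    [[-1.6,0.1,0],-0.175],
    [[-1.6,0.1,0],-0.175],
    [[-1.6,0.1,0],-0.175]
  ]
}}

```text
time_s: 19.83
tcp_pos: [0.5976, -0.1535, 0.1614]
eef_rot: [[0.001, 1.0, 0.015], [-0.005, 0.015, -1.0], [-1.0, 0.001, 0.005]]
force: [-0.3, -13.4, -0.9]
finger_gap: 0.0176
```

Emit:
{"op": "move_arm", "data": {
  "increments": [
    [[-0.25,-0.05,0],-0.029],
    [[-0.5,-0.05,0],-0.058],
    [[-0.78,0.0,0],-0.087],
    [[-1.15,0.05,0],-0.131],
    [[-1.55,0.15,0],-0.175],
    [[-1.55,0.15,0],-0.175],
    [[-1.55,0.15,0],-0.175]
  ]
}}

```text
time_s: 20.42
tcp_pos: [0.5825, -0.1497, 0.161]
eef_rot: [[0.001, 0.987, -0.158], [-0.002, -0.158, -0.987], [-1.0, 0.002, 0.002]]
force: [1.4, -6.8, -1.6]
finger_gap: 0.0176
```

Emit:
{"op": "move_arm", "data": {
  "increments": [
    [[-0.24,0.08,0],-0.029],
    [[-0.48,0.17,0],-0.058],
    [[-0.72,0.28,0],-0.087],
    [[-0.95,0.39,0],-0.116],
    [[-1.19,0.5,0],-0.145],
    [[-1.42,0.62,0],-0.175],
    [[-1.64,0.75,0],-0.204],
    [[-1.86,0.88,0],-0.233],
    [[-2.08,1.02,0],-0.262],
    [[-2.08,1.02,0],-0.262],
    [[-2.08,1.02,0],-0.262],
    [[-2.08,1.02,0],-0.262]
  ]
}}

```text
time_s: 21.42
tcp_pos: [0.5614, -0.1392, 0.1606]
eef_rot: [[0.0, 0.913, -0.407], [-0.001, -0.407, -0.913], [-1.0, 0.001, 0.001]]
force: [-0.5, -5.3, -1.0]
finger_gap: 0.0173
```

Run:
```python
from h import *
np.set_printoptions(precision=4,suppress=True)
a=shot('scene','s5');b=shot('top','t5')
r=lambda i,x,y,w,h,k:cv2.resize(i[y:y+h,x:x+w,::-1],(w*k,h*k),interpolation=cv2.INTER_CUBIC)
cv2.imwrite('pics/c9.png',np.vstack([np.hstack([r(a,345,190,200,190,2),r(b,310,90,200,190,2)]),np.hstack([r(a,180,90,200,100,2),r(b,150,150,200,100,2)])]))
s=env.state();print(s['time_s'],s['tcp_pos'],s['eef_rot'],s['force'],s['moment'],s['finger_gap'])
# gate angle from TCP
ex=np.array([.982,.19]);ey=np.array([-.19,.982]);H=np.array([.614,-.1547])+.015*ex+.09*ey
v=s['tcp_pos'][:2]-H; v0=np.array([.614,-.1547])-H
print('H',H,'r',np.linalg.norm(v),np.linalg.norm(v0),'angle',np.degrees(np.arctan2(v0[1],v0[0])-np.arctan2(v[1],v[0])))
```

```text
21.5167 [ 0.5614 -0.1392  0.1606] [[ 0.0003  0.9134 -0.4072]
 [-0.0013 -0.4072 -0.9134]
 [-1.      0.0008  0.001 ]] [ 0.1051 -5.7724 -0.8494] [-1.7227 -0.0051  0.0148] 0.017656168624751042
H [ 0.6116 -0.0635] r 0.09086584419738213 0.0912607790893766 angle 35.02486696841987
```

View pics/c9.png

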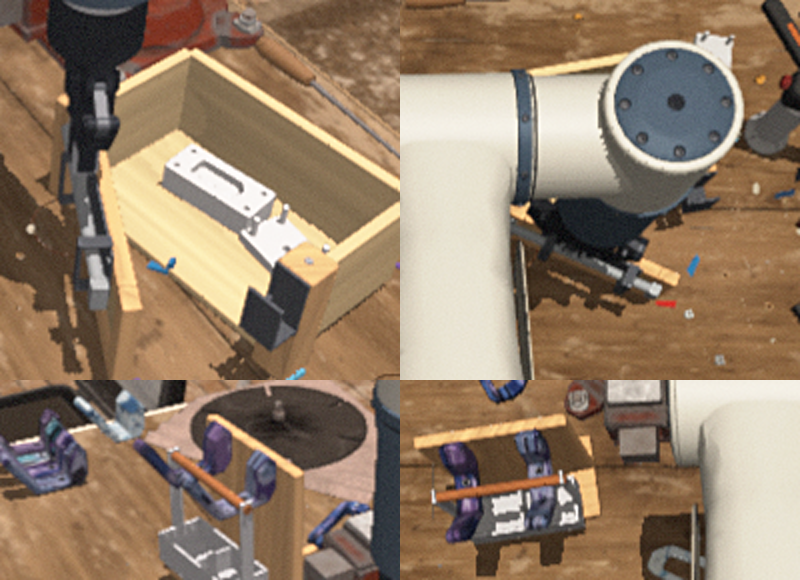

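Emit:
{"op": "move_arm", "data": {
  "increments": [
    [[0,0,0],0],
    [[0,0,0],0],
    [[0,0,0],0],
    [[0,0,0],0],
    [[0,0,0],0],
    [[0,0,0],0]
  ]
}}

```text
time_s: 22.02
tcp_pos: [0.5614, -0.1392, 0.1605]
eef_rot: [[0.0, 0.913, -0.407], [-0.001, -0.407, -0.913], [-1.0, 0.001, 0.001]]
force: [0.1, -5.8, -1.5]
finger_gap: 0.0175
```

```bash
python3 -c "
from station import env,job
s=env.state();print(s['time_s'],s['tcp_pos'],s['force'],s['finger_gap']);print(job.finish_job())"
```

```text
22.0167 [ 0.56141957 -0.13924033  0.16053081] [ 0.14545133 -5.76574624 -1.5180389 ] 0.01751231048734009
the job is handed in; nothing more can be done
None
```

The job is handed in at 22.0 s. The caddy hangs by its bar on both hooks, released, and the arm is still gripping the bolt knob with the gate held open.

- **Bolt:** I lifted it 18 mm over the keeper and drew it until it stopped. The tool moved about 43 mm, and pushing another 3 mm only raised the force to 13 N. I took that as fully back. The nominal draw is 45 mm; closing the jaws may have taken up the missing 2 mm or so, but I did not check that.
- **Gate:** the knob's position works out to 35.0° of opening, and the tool followed the arc with its radius within 0.4 mm. The last picture shows the gate open and the bolt still back.
- **Hold:** over the last half second the tool did not move, with about 6 N at the wrist and a 17.5 mm finger gap on the 18 mm knob.
- **Knob grip:** the first grip was too high, with a 20 mm gap that suggested the cap, so I regripped 7 mm lower on the shaft before lifting.
- **Not checked:** the arm never went near the snap blank or the two knobs on the bench, but I did not measure their final positions.

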